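Feed a spacer bar under the shear guard with the push stick

ROBOT

A 6-joint arm with a two-finger parallel gripper is mounted at the origin on a cart in front of the work surface, level with it; the furniture and walls round the work are solid. World frame = base frame: x ahead of the robot, y to its left, z up, the work surface at z = 0. Lengths are in mm, angles in rad, forces in N, time in s.
With the tool pointing down it reaches from about 375 to 900 mm from the base axis. Payload 3.1 kg.
Tool frame: the origin (TCP) lies on the centre line of the jaws, within the pads' length; the fingertips stand 8 mm ahead of it and the grasp point (between the pads) lies 11 mm behind it (arm.tcp_to_tips is the distance from the TCP to the fingertips, in mm); z points along the fingers, y is the line along which they close (so a half turn about z gives the same grasp; the last joint's range is limited). The gripper opens to 85 mm and grips with 20 to 120 N. Pads are 22 mm wide; open, the fingers measure 114 mm over their backs; the gripper's body (76 mm by 85 mm) begins 54 mm behind the grasp point. The pads swing forward as they close: fully open they stand 13 mm farther back than shut.
Start: joints at [-1.442, 0.527, 1.433, -0, 1.181, -0.178], TCP at [189.375, -595.596, 239.31] pointing down, gripper open.
Joint ranges: [-3.08, 3.08], [-0.75, 2.2], [0.22, 2.44], [-1.43, 4.57], [0, 2.65], [-2.85, 2.85]. Speed limits (rad/s): [2.79, 2.79, 3.14, 3.14, 3.14, 3.14].

INTERFACE

Orientations are given as a 3x3 rotation matrix whose columns are the frame's x, y, z axes.
In Python, from workcell import arm, vision gives the robot as it stands.
- The arm moves only by the tool move_arm, never from a script. Its argument "targets" is one flat list of numbers, 7 for each row, row after row: the shift along the world's x, y, z in mm, then the turn, a rotation vector about the world's x, y, z in degrees, then the closure, from 0 (fully open) to 1 (shut). A call has 1 to 5 rows; each row shifts and turns the commanded pose from where the row before left it; what a row does not reach is not made up. A row lasts 1/10 s, in which the tool goes at most 50 mm and 8.59 degrees, less where a joint would pass 70% of its speed; a pose out of reach is approached as far as the arm can. A call with a gripper value outside its range is refused whole. The fingers move at their own pace and stop on an object; the grip force is fixed at half the most. Time passes only in rows, so rows that do not move let the fingers close. It gives the time, the measured TCP pose, the force, the opening and the grip force at its end, in the units of the state.
- arm.read_state(): the state, without advancing time (a new reading comes with each control period).
- vision.capture(name): name is "side" or "top"; returns a dict with "pixels" (420x560x3 uint8, red, green, blue), "depth" (420x560 float32, mm along the optical axis (not along the pixel's ray), 0 where there is no reading), "fx", "fy", "cx", "cy" (pixels), "rvec" (rotation vector, rad) and "tvec" (3), from world to camera coordinates, as OpenCV has them. Camera axes: x right, y down, z forward; pixel columns grow to the right and rows downward; lengths in mm; the calibration is good to about 2 mm. A picture is of the moment at which its call begins.
- arm.job_done(): hands the job in; it is judged then, once.
The state is a dict: "time": time; "joint_positions": joint angles; "dq": joint speeds; "joint_torque": joint torques, N m; "tcp_pos": TCP position; "tool_rot": TCP orientation; "contact_force": force on the tool from outside, world axes, zero at the start; "torque": the same for the moment, N m; "finger_gap": finger opening in mm; "gripper_force": force on a finger pad.
Only numpy, scipy, OpenCV 4.12 (cv2) and the standard library are available. Lean on these libraries where they do the work, as an engineer would, in place of code of your own. Each camera call takes 0.05 s, during which the arm holds its last target. There are 200 camera calls.

TASK

A spacer bar lies on the infeed of the small bench shear. Take the push stick from its cradle and, without touching the bar with the gripper, push the bar with it through the low guard opening until it is pressed firmly home against the screw of the length stop; push gently, for the stop is only held by a thumbscrew and must not be shifted. Then lay the push stick back flat in its cradle and leave the bar against the stop; do not disturb the other things on the bench.

Things in the scene. Friction and masses are not known exactly. Their poses are not given: they have to be found in the camera images.
- shear: bench bar shear, cast grey base 90 x 480 mm, fixed. Origin on the bench under the middle of the guard mouth; its -y is the feed direction, +z up. Bed top at z = 22 mm, from y = +230 mm (infeed end) to -250 mm. A clear guard 90 mm high covers y = 0 to -50 mm, blade posts and an air cylinder 180 mm high y = -35 to -100 mm.
- guard_mouth (a point): middle of the low guard opening, on the bed top at y = 0, axes as the shear's. The opening is 31 mm wide and 19 mm high above the bed; the channel stays 31 mm wide on to y = -157 mm.
- infeed (a point): point on the infeed bed top, 115 mm before the mouth, axes as the shear's. On its +x side an aluminium fence, face at x = +15.5 mm, 10 mm high above the bed; on its -x side a rail, face at x = -34 mm, 8 mm high, which over the last 40 mm before the mouth tapers in to x = -15.5 mm.
- hold_down_tip (a point): tip of a sprung steel leaf, 11 mm above the bed at y = -128 mm of the shear, behind the blade. From about 12 mm before it the bar's front lifts it by 2 mm; then it drags on the bar with some 3 to 12 N for the rest of the way.
- length_stop: steel end stop across the bed behind the blade, on a rod, held by a thumbscrew. Origin on the bed top at the middle of its face, which looks to the shear's +y; axes as the shear's. Out of the face stands the blunt tip (11 mm across) of a fine-adjustment screw, which the bar's end meets; it stands out 4 to 20 mm, differently each time, and is not measured. Pushed with over 16 N the stop slips.
- bar: orange flat spacer bar, 26 (x) x 150 (y) x 13 (z) mm, about 50 g, lying on the infeed bed, a little crooked and off the fence. Origin in the middle of its underside; its -y end goes first.
- bar_lead (a point): centre of the bar's leading end face, 75 mm along the bar's -y from its middle, 6.5 mm above its underside.
- push_stick: wooden push stick 20 mm thick (x), about 120 g. Origin on its underside below the handle; the nose, 13 mm high, points to its -y and its flat rubber tip (18 mm wide, 12 mm high) ends at y = -140 mm; its heel is at y = +35 mm. Upright handle y = -25 to +35 mm, 74 mm high, flat sides to be pinched across x from above.
- cradle: aluminium channel fixed to the bench in front of the infeed, where the push stick lies at the start. Origin on the bench at the point below the stick's origin when the stick lies in the middle of it, axes as the stick's; inside 28 mm wide (x), 200 mm long (y = -151 to +49 mm), floor 3 mm above the bench, rims 13 mm high.
- short_bar: bystander: a shorter orange bar, 26 x 130 x 13 mm, lying on the bench to the right of the shear; origin in the middle of its underside.
- oil_bottle: bystander: amber dropper bottle, 34 mm across, 112 mm high, standing on the bench behind the infeed; origin in the middle of its underside.
- calliper: bystander: steel calliper, 67 x 200 x 8 mm, lying on the bench behind the oil bottle; origin in the middle of its underside.

How it is judged:
By the outcome, as a careful person would: the job done as asked, in the order asked, and still so for the second after the job is handed in, with the robot touching nothing.
It also fails if it takes over 67 s, if anything falls off the work surface, if the arm or the gripper's body presses on something with over 40 N, if the wrist force passes 120 N, or if a joint passes its speed limit or range.

## Working session

There is one attempt and no reset: what is moved stays moved. The work goes in short steps, Python scripts to look and compute and a tool call to move; the robot and the scene stay as the last step left them, time stands still between calls to the robot, and variables do not carry over. Pictures are saved under pics/ and viewed, at most 10 in all, crops included, and the job is handed in when it is done.

Besides the shell and the picture viewer there is one more tool, called after "Request:" in YAML: its name, and indented under it one key for each argument. move_arm: Moves the arm, as the interface text tells. Its arguments: {"type":"object","properties":{"targets":{"type":"array","items":{"type":"number"}}},"required":["targets"]}

```bash
mkdir -p pics; ls; cat > h.py <<'E'
import numpy as np, cv2
from workcell import arm, vision
def cap(n,f=None):
    c=vision.capture(n); R=cv2.Rodrigues(np.array(c["rvec"],float))[0]; c["R"]=R; c["t"]=np.array(c["tvec"],float).ravel()
    c["C"]=-R.T@c["t"]
    if f: cv2.imwrite("pics/"+f,cv2.cvtColor(c["pixels"],cv2.COLOR_RGB2BGR))
    return c
def ray(c,u,v,z):
    d=c["R"].T@np.array([(u-c["cx"])/c["fx"],(v-c["cy"])/c["fy"],1.]); return c["C"]+d*(z-c["C"][2])/d[2]
def pt(c,u,v):
    D=c["depth"][int(v),int(u)]
    return c["R"].T@(np.array([(u-c["cx"])/c["fx"],(v-c["cy"])/c["fy"],1.])*D-c["t"])
def cloud(c):
    v,u=np.mgrid[0:420,0:560]; D=c["depth"]
    P=np.stack([(u-c["cx"])/c["fx"]*D,(v-c["cy"])/c["fy"]*D,D],-1)-c["t"]
    return P@c["R"]
def proj(c,p):
    q=c["R"]@np.array(p,float)+c["t"]; return q[0]/q[2]*c["fx"]+c["cx"],q[1]/q[2]*c["fy"]+c["cy"]
E
python3 - <<'E'
from h import *
for n in("top","side"):
    c=cap(n,n+"0.png"); print(n,c["C"].round(),c["R"].round(3).tolist(),c["fx"],c["cx"],c["cy"])
    np.savez("%s0.npz"%n,**{k:c[k] for k in c})
s=arm.read_state(); print(s)
E
```

```text
pics
top [ 370.  -87. 1443.] [[-0.026, -1.0, -0.005], [-0.991, 0.027, -0.13], [0.13, 0.002, -0.992]] 516.9862009684612 276.55789547400025 209.97276578665276
side [ 384. 1053. 1105.] [[-0.986, -0.165, 0.007], [-0.117, 0.667, -0.736], [0.116, -0.727, -0.677]] 538.4130195106196 270.1919685497039 207.65388400859345
{'time': 0.1, 'joint_positions': array([-1.44147598e+00,  5.28360006e-01,  1.43374602e+00,  9.74151449e-06,
        1.18140707e+00, -1.78501602e-01]), 'dq': array([ 0.00139979, -0.00247262, -0.00278307,  0.00021694,  0.00052615,
       -0.00151178]), 'joint_torque': array([ 5.45614093e-04, -4.43304241e+01, -1.78586143e+01, -6.11531595e-05,
        3.85395979e-03,  1.99675907e-05]), 'tcp_pos': array([ 189.31408341, -594.99496866,  238.44851991]), 'tool_rot': array([[ 9.52996909e-01,  3.02979923e-01, -2.38723515e-04],
       [ 3.02979816e-01, -9.52995068e-01,  1.90556783e-03],
       [ 3.49846463e-04, -1.88832866e-03, -9.99998156e-01]]), 'contact_force': array([-0.32066689, -0.44917427, -0.80296901]), 'torque': array([0.04598585, 0.06001256, 0.00520701]), 'gripper_force': 0.0, 'finger_gap': 85.83828972599055}
```

View pics/top0.png

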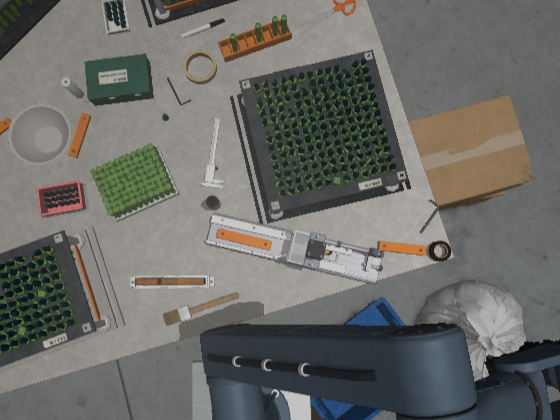

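View pics/side0.png

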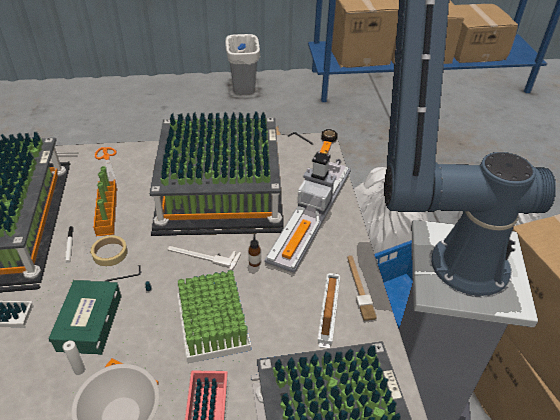

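The top view shows the cradle and stick at (172,282), the shear running from (208,232) to (380,270), and the bar at (243,239). The side view shows the bar at (296,239), the stick at (328,305) and the bottle at (255,252).

```bash
python3 - <<'E'
from h import *
t=dict(np.load("top0.npz")); s=dict(np.load("side0.npz"))
im=cv2.cvtColor(t["pixels"],cv2.COLOR_RGB2BGR); si=cv2.cvtColor(s["pixels"],cv2.COLOR_RGB2BGR)
cv2.imwrite("pics/c1.png",cv2.resize(im[205:300,125:390],None,fx=3,fy=3,interpolation=cv2.INTER_CUBIC))
cv2.imwrite("pics/c2.png",cv2.resize(si[140:350,230:380],None,fx=2.8,fy=2.8,interpolation=cv2.INTER_CUBIC))
def comp(c,roi,lo,hi,f):
    hsv=cv2.cvtColor(c["pixels"],cv2.COLOR_RGB2HSV); m=cv2.inRange(hsv,lo,hi)
    M=np.zeros_like(m); u0,u1,v0,v1=roi; M[v0:v1,u0:u1]=m[v0:v1,u0:u1]
    n,l,st,ce=cv2.connectedComponentsWithStats(M); k=1+np.argmax(st[1:,4]); mm=(l==k)
    v,u=np.nonzero(mm); P=cloud(c)[mm]; print(f,"n",len(u),"cent",ce[k],"z pct",np.percentile(P[:,2],[5,25,50,75,95]).round(1))
    return u,v,P
def rect(c,u,v,z):
    Q=np.array([ray(c,a,b,z)[:2] for a,b in zip(u,v)],np.float32)
    r=cv2.minAreaRect(Q); mu=Q.mean(0); w,V=np.linalg.eigh(np.cov(Q.T)); a=np.degrees(np.arctan2(V[1,1],V[0,1])); print("  rect",np.round(r[0],1),np.round(r[1],1),round(r[2],2),"mean",mu.round(1),"axis",a.round(2),"len",(np.sqrt(12*w)).round(1))
for nm,c,roi in(("bar top",t,(205,285,220,260)),("bar side",s,(275,320,210,265))):
    u,v,P=comp(c,roi,(5,150,120),(20,255,255),nm); rect(c,u,v,35)
for nm,c,roi in(("stick top",t,(130,215,270,295)),("stick side",s,(315,345,270,345))):
    u,v,P=comp(c,roi,(5,70,40),(20,200,255),nm); rect(c,u,v,16); 
    Q=P[P[:,2]>60]; print("  high",len(Q),Q.mean(0) if len(Q) else 0)
C=cloud(t)
# shear: bed band by depth
reg=np.zeros((420,560),bool); reg[205:290,195:390]=1
for lo,hi in((18,27),(27,33),(33,40),(80,100),(150,200)):
    m=reg&(C[...,2]>lo)&(C[...,2]<hi); Q=C[m][:,:2].astype(np.float32)
    r=cv2.minAreaRect(Q); print(lo,hi,len(Q),np.round(r[0],1),np.round(r[1],1),round(r[2],2))
E
```

```text
bar top n 443 cent [244.06772009 238.8758465 ] z pct [31.4 34.4 36.1 38.3 41.1]
  rect [477.1   6.2] [147.8  23.1] 74.46 mean [477.    5.8] axis 74.81 len [ 23.6 145.8]
bar side n 374 cent [295.71390374 238.57219251] z pct [30.2 32.7 34.6 36.1 38.2]
  rect [477.4  14.2] [156.1  25.9] 74.59 mean [477.8  16.2] axis 74.9 len [ 26.1 154.2]
stick top n 465 cent [169.83870968 281.01935484] z pct [13.  17.4 25.2 74.7 80.1]
  rect [368.5 213.2] [183.9  16.3] 88.49 mean [368.4 212.2] axis 88.63 len [ 18.5 185.6]
  high 160 [369.8158428  248.13635785 118.95699057]
stick side n 412 cent [328.53883495 305.48300971] z pct [12.4 16.2 43.7 75.4 79. ]
  rect [368.6 212.2] [177.9  19. ] 88.54 mean [368.6 213.7] axis 88.45 len [ 18.1 174.6]
  high 177 [369.724415   270.10597387  74.61652895]
18 27 2000 [ 461.6 -125.4] [532.5 217.2] 88.81
27 33 944 [ 468.2 -136.3] [482.3 121.7] 74.87
33 40 1063 [ 468.1 -135.4] [484.7 119.2] 74.95
80 100 524 [ 449.4 -136.7] [47.6 83.7] 75.25
150 200 323 [ 435.8 -187. ] [59.1 41.7] 75.19
```

View pics/c1.png

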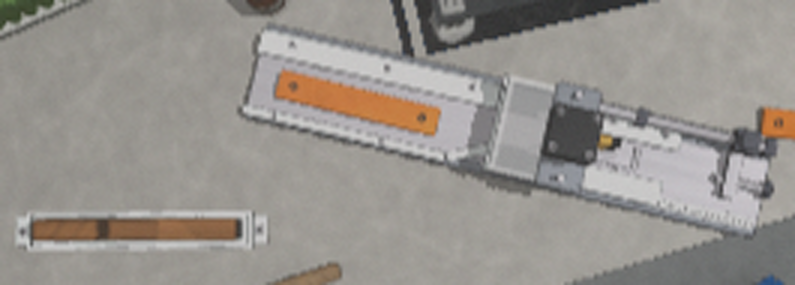

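View pics/c2.png

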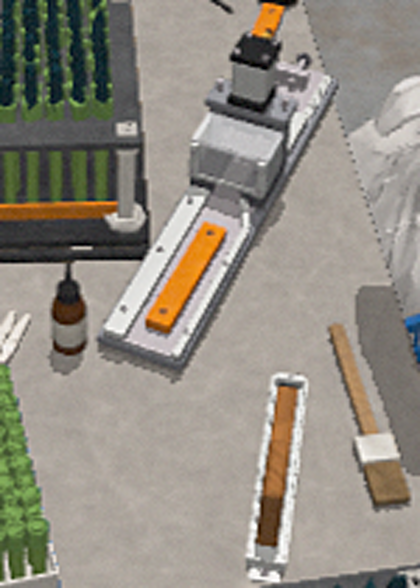

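The crops show the fence on the far (+x) side of the infeed and the bar lying clear of both fence and rail. The stick's handle is at the left end, (30–105, 228) in the top crop, and its rubber tip is at (238,228). Next I refine the shear, cradle and stick positions.

```bash
python3 - <<'E'
from h import *
t=dict(np.load("top0.npz")); s=dict(np.load("side0.npz"))
O=np.array([455.8,-112.5]); 
def fr(a): a=np.radians(a); return np.array([[np.sin(a),-np.cos(a)],[np.cos(a),np.sin(a)]]) # rows x,y axes
A=fr(75)
for nm,c in(("top",t),("side",s)):
    C=cloud(c); L=(C[...,:2]-O)@A.T; z=C[...,2]
    g=cv2.cvtColor(c["pixels"],cv2.COLOR_RGB2GRAY)
    xs=[];lo=[];hi=[]
    for y in range(30,225,10):
        m=(abs(L[...,1]-y)<6)&(abs(L[...,0])<75)&(z>13)&(z<60)
        if m.sum()>5: xs.append(y);lo.append(np.percentile(L[m][:,0],1));hi.append(np.percentile(L[m][:,0],99))
    print(nm,"lo",np.polyfit(xs,lo,1).round(3),"hi",np.polyfit(xs,hi,1).round(3))
    m=(abs(L[...,0])<35)&(z>13)&(z<60)&(L[...,1]>150); print("  yend",np.percentile(L[m][:,1],[95,99,100]).round(1))
    m=(abs(L[...,0])<30)&(z>70)&(z<105)&(abs(L[...,1])<34); print("  guard y",np.percentile(L[m][:,1],[1,5,50,95,99]).round(1),"x",np.percentile(L[(z>75)&(z<105)&(abs(L[...,1]+17)<14)&(abs(L[...,0])<70)][:,0],[1,5,50,95,99]).round(1))
    # fence/rail/bed by brightness at z=32 : profile
    for y in (60,115,170,205):
        pr=[]
        for x in range(-50,51,4):
            w=O+A.T@np.array([x,y]); u,v=proj(c,[w[0],w[1],26]); pr.append(int(g[int(round(v)),int(round(u))]))
        print("  prof",y,pr)
    for y in(200,215):
        m=(abs(L[...,1]-y)<8)&(abs(L[...,0]+9)<12); print("  bed z",np.median(z[m]).round(1),m.sum())
    m=(abs(L[...,1]-150)<40)&(abs(L[...,0]-30)<8);print("  fence z",np.median(z[m]).round(1))
    m=(C[...,0]>400)&(C[...,0]<430)&(abs(C[...,1]-150)<60);print("  bench z",np.median(z[m]).round(1))
    # stick handle
    hsv=cv2.cvtColor(c["pixels"],cv2.COLOR_RGB2HSV)
    m=(z>62)&(z<95)&(abs(C[...,0]-369)<25)&(C[...,1]>180)&(C[...,1]<320)
    Q=C[m][:,:2].astype(np.float32); print("  handle",len(Q),Q.mean(0).round(1),cv2.minAreaRect(Q),np.median(z[m]).round(1),np.percentile(Q,[3,97],axis=0).round(1).tolist())
    # stick axis profile at x mid, plane z=16 : hsv value along y
    print("  row",[(y,g[tuple(int(round(q)) for q in proj(c,[369+(y-213)*0.026,y,16])[::-1])]) for y in range(90,140,3)])
    # cradle white
    m=(hsv[...,1]<40)&(hsv[...,2]>170)&(abs(C[...,0]-368)<35)&(C[...,1]>70)&(C[...,1]<340)
    v,u=np.nonzero(m); Q=np.array([ray(c,a,b,13)[:2] for a,b in zip(u,v)],np.float32); print("  cradle",len(Q),cv2.minAreaRect(Q))
    m=(C[...,0]>340)&(C[...,0]<395)&(z>7)&(C[...,1]>70)&(C[...,1]<340); print("  craZ",cv2.minAreaRect(C[m][:,:2].astype(np.float32)))
E
```

```text
top lo [ 1.0000e-03 -4.4063e+01] hi [-0.103 69.094]
  yend [695.7 703.9 711.3]
  guard y [-33.7 -32.7 -20.7  -9.   -7.9] x [-41.4 -38.3  -0.3  38.5  41.4]
  prof 60 [126, 85, 153, 201, 192, 180, 180, 126, 145, 135, 100, 101, 142, 139, 178, 179, 148, 200, 199, 197, 201, 199, 130, 122, 149, 152]
  prof 115 [159, 84, 152, 190, 155, 179, 151, 120, 140, 140, 138, 138, 136, 153, 170, 173, 163, 178, 199, 200, 199, 200, 174, 124, 154, 156]
  prof 170 [157, 130, 176, 200, 164, 174, 150, 120, 137, 137, 136, 138, 136, 133, 172, 171, 154, 199, 199, 200, 200, 185, 127, 123, 160, 156]
  prof 205 [132, 102, 167, 200, 155, 172, 172, 171, 168, 171, 174, 170, 169, 172, 170, 170, 158, 199, 199, 199, 197, 169, 128, 115, 157, 155]
  bed z 24.1 46
  bed z 23.7 42
  fence z 33.1
  bench z 0.4
  handle 178 [371.2 260. ] ((371.38427734375, 261.9634094238281), (61.43756103515625, 18.29216194152832), 88.49075317382812) 76.2 [[361.9, 233.4], [380.7, 288.2]]
  row [(90, np.uint8(144)), (93, np.uint8(197)), (96, np.uint8(152)), (99, np.uint8(99)), (102, np.uint8(145)), (105, np.uint8(137)), (108, np.uint8(197)), 
[... 1288 characters left out ...]
61.212852478027344, 20.106189727783203), 88.6374740600586) 75.7 [[359.8, 239.3], [378.5, 294.0]]
  row [(90, np.uint8(172)), (93, np.uint8(169)), (96, np.uint8(168)), (99, np.uint8(160)), (102, np.uint8(164)), (105, np.uint8(164)), (108, np.uint8(185)), (111, np.uint8(172)), (114, np.uint8(165)), (117, np.uint8(129)), (120, np.uint8(55)), (123, np.uint8(124)), (126, np.uint8(124)), (129, np.uint8(131)), (132, np.uint8(123)), (135, np.uint8(121)), (138, np.uint8(121))]
  cradle 1278 ((368.1297302246094, 213.78329467773438), (69.01087188720703, 268.97381591796875), 0.013239561580121517)
  craZ ((366.5567932128906, 214.44271850585938), (225.08241271972656, 34.53767013549805), 89.04088592529297)
```

Request:
move_arm:
  targets: [26,41,0,0,0,4,0,26,41,0,0,0,4,0,26,41,0,0,0,4,0,26,41,0,0,0,4,0,26,41,0,0,0,4,0]

```text
time: 0.6
tcp_pos: [319.9, -388.7, 239.0]
tool_rot: [[0.791, 0.612, -0.0], [0.612, -0.791, 0.001], [0.0, -0.001, -1.0]]
contact_force: [0.6, -0.1, 1.4]
finger_gap: 85.3
gripper_force: 0.0
```

Request:
move_arm:
  targets: [26,41,0,0,0,4,0,26,41,0,0,0,4,0,26,41,0,0,0,4,0,26,41,0,0,0,4,0,26,41,0,0,0,4,0]

```text
time: 1.1
tcp_pos: [449.9, -183.7, 239.2]
tool_rot: [[0.533, 0.846, -0.0], [0.846, -0.533, 0.0], [-0.0, -0.0, -1.0]]
contact_force: [1.7, -0.7, 0.6]
finger_gap: 85.5
gripper_force: 0.0
```

Request:
move_arm:
  targets: [0,44,0,0,0,3,0,0,44,0,0,0,3,0,-4,44,0,0,0,3,0,-8,44,0,0,0,3,0,-10,44,0,0,0,3,0]

```text
time: 1.6
tcp_pos: [427.0, 36.1, 239.2]
tool_rot: [[0.297, 0.955, 0.0], [0.955, -0.297, 0.0], [0.0, -0.0, -1.0]]
contact_force: [1.0, 0.7, -0.3]
finger_gap: 85.3
gripper_force: 0.0
```

Request:
move_arm:
  targets: [-10,45,0,0,0,3,0,-12,45,0,0,0,3,0,-12,45,0,0,0,3,0,-12,45,0,0,0,3,0,-12,45,0,0,0,3.7,0]

```text
time: 2.1
tcp_pos: [368.4, 261.1, 239.2]
tool_rot: [[0.027, 1.0, -0.0], [1.0, -0.027, -0.0], [-0.0, -0.0, -1.0]]
contact_force: [1.2, 0.3, -0.2]
finger_gap: 85.6
gripper_force: 0.0
```

Request:
move_arm:
  targets: [0,0,-40,0,0,0,0,0,0,-40,0,0,0,0,0,0,-40,0,0,0,0,0,0,0,0,0,0,0]

```text
time: 2.5
tcp_pos: [365.7, 258.2, 115.1]
tool_rot: [[0.029, 1.0, -0.012], [1.0, -0.029, -0.004], [-0.005, -0.011, -1.0]]
contact_force: [-0.3, -0.7, 1.1]
finger_gap: 85.3
gripper_force: 0.0
```

```bash
python3 - <<'E'
from h import *
t=cap("top"); s=cap("side","s1.png"); a=cv2.imread("pics/s1.png")
im=cv2.cvtColor(t["pixels"],cv2.COLOR_RGB2BGR)
x=cv2.resize(im[215:305,100:250],(600,360),interpolation=cv2.INTER_CUBIC); y=cv2.resize(a[210:360,260:410],(360,360),interpolation=cv2.INTER_CUBIC)
cv2.imwrite("pics/m1.png",cv2.resize(np.hstack([x,y]),(800,300))); st=arm.read_state(); print(st["tcp_pos"],st["contact_force"])
E
```

```text
[369.04672849 259.26279304 119.10093959] [0.56674203 0.02964722 0.47014575]
```

View pics/m1.png

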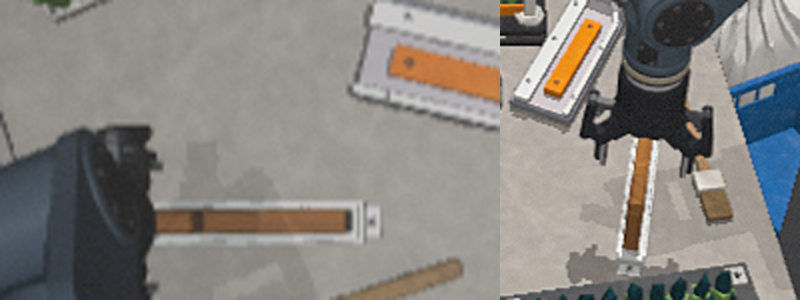

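The gripper stands above the handle and straddles the stick, with clear space on both sides. I descend and close.

Request:
move_arm:
  targets: [1,1,-30,0,0,0,0,0,1,-25,0,0,0,0,0,1,-15,0,0,0,0,0,0,0,0,0,0,0,0,0,0,0,0,0,0.6]

```text
time: 3.1
tcp_pos: [371.9, 262.8, 51.1]
tool_rot: [[0.029, 1.0, 0.003], [1.0, -0.029, 0.001], [0.001, 0.003, -1.0]]
contact_force: [0.1, 0.6, -0.8]
finger_gap: 72.8
gripper_force: 0.0
```

Request:
move_arm:
  targets: [0,0,0,0,0,0,1,0,0,0,0,0,0,1,0,0,0,0,0,0,1,0,0,0,0,0,0,1,0,0,0,0,0,0,1]

```text
time: 3.6
tcp_pos: [370.6, 262.5, 49.9]
tool_rot: [[0.029, 1.0, 0.001], [1.0, -0.029, 0.0], [0.0, 0.001, -1.0]]
contact_force: [-0.9, 0.1, 5.5]
finger_gap: 19.6
gripper_force: 62.0
```

Request:
move_arm:
  targets: [0,0,10,0,0,0,1,0,0,20,0,0,0,1,0,0,25,0,0,0,1,0,0,15,0,0,0,1,0,0,0,0,0,0,1]

```text
time: 4.1
tcp_pos: [371.4, 262.9, 121.2]
tool_rot: [[0.029, 1.0, 0.004], [1.0, -0.029, 0.002], [0.002, 0.004, -1.0]]
contact_force: [0.2, 0.9, -1.4]
finger_gap: 19.5
gripper_force: 60.9
```

```bash
python3 - <<'E'
from h import *
t=cap("top"); s=cap("side","s2.png"); a=cv2.imread("pics/s2.png")
st=arm.read_state(); print(st["tcp_pos"],st["contact_force"],st["tool_rot"])
for nm,c in (("top",t),("side",s)):
    C=cloud(c); z=C[...,2]
    m=(z>58)&(z<105)&(abs(C[...,0]-368)<22)&(C[...,1]>80)&(C[...,1]<215)
    Q=C[m]; 
    for y in range(115,215,15):
        q=Q[abs(Q[:,1]-y)<7]; 
        if len(q): print(nm,y,len(q),"x",q[:,0].mean().round(1),"z",np.median(q[:,2]).round(1))
    print(" ymin",np.percentile(Q[:,1],[0,1,3]).round(1))
# tip end rows by colour, two-view triangulation: dark rubber centroid
    g=cv2.cvtColor(c["pixels"],cv2.COLOR_RGB2GRAY)
    v,u=np.nonzero(m&(g<75)); print(" dark",len(u),u.mean().round(1) if len(u) else 0,v.mean().round(1) if len(u) else 0, C[m&(g<75)].mean(0).round(1))
im=cv2.cvtColor(t["pixels"],cv2.COLOR_RGB2BGR)
x=cv2.resize(im[215:305,100:250],(600,360),interpolation=cv2.INTER_CUBIC); y=cv2.resize(a[210:360,260:410],(360,360),interpolation=cv2.INTER_CUBIC)
cv2.imwrite("pics/m2.png",cv2.resize(np.hstack([x,y]),(800,300)))
E
```

```text
[370.23044604 262.36408818 119.4612468 ] [-0.18495232 -0.04113629 -1.25519843] [[ 2.90500442e-02  9.99577905e-01  3.26930789e-04]
 [ 9.99577946e-01 -2.90500943e-02  1.49369288e-04]
 [ 1.58803611e-04  3.22453623e-04 -9.99999935e-01]]
top 115 17 x 369.6 z 86.1
top 130 39 x 369.7 z 89.0
top 145 35 x 369.7 z 87.6
top 160 38 x 370.3 z 89.1
top 175 36 x 370.5 z 86.8
top 190 45 x 371.6 z 87.9
top 205 48 x 372.6 z 93.9
 ymin [117.1 117.7 119.1]
 dark 8 199.6 281.4 [365.5 119.7  88.1]Traceback (most recent call last):
  File "<stdin>", line 11, in <module>
    return _quantile_unchecked(
        a, q, axis, out, overwrite_input, method, keepdims, weights)
    return _ureduce(a,
                    func=_quantile_ureduce_func,
    ...<5 lines>...
                    overwrite_input=overwrite_input,
                    method=method)
    r = func(a, **kwargs)
    result = _quantile(arr,
                       quantiles=q,
    ...<2 lines>...
                       out=out,
                       weights=wgt)
    slices_having_nans = np.isnan(arr[-1, ...])
                                  ~~~^^^^^^^^^
IndexError: index -1 is out of bounds for axis 0 with size 0
```

Request:
move_arm:
  targets: [40,-7,0,0,0,-3.3,1,42,-7,0,0,0,-3.3,1,43,-7,0,0,0,-3.3,1,43,-7,0,0,0,-3.4,1,0,0,0,0,0,0,1]

```text
time: 4.7
tcp_pos: [545.6, 233.3, 118.5]
tool_rot: [[0.262, 0.965, 0.008], [0.965, -0.262, 0.001], [0.003, 0.007, -1.0]]
contact_force: [0.0, 0.5, -1.6]
finger_gap: 19.5
gripper_force: 60.9
```

Request:
move_arm:
  targets: [0,0,-15,0,0,0,1,0,0,-15,0,0,0,1,0,0,0,0,0,0,1]

```text
time: 5.0
tcp_pos: [535.4, 233.7, 86.0]
tool_rot: [[0.258, 0.966, -0.008], [0.966, -0.258, -0.002], [-0.004, -0.007, -1.0]]
contact_force: [-0.7, 0.6, -1.2]
finger_gap: 19.5
gripper_force: 60.9
```

```bash
python3 - <<'E'
from h import *
t=cap("top"); s=cap("side","s3.png"); a=cv2.imread("pics/s3.png")
st=arm.read_state(); p=st["tcp_pos"]; R=st["tool_rot"]; print(p,st["contact_force"],np.degrees(np.arctan2(R[1,0],R[0,0])))
ax=R[:,0]; O=np.array([455.8,-112.5]); A=np.array([[.9659,-.2588],[.2588,.9659]])
tip=p-145*ax; print("tip pred",tip,"shear",A@(tip[:2]-O))
hsv=cv2.cvtColor(t["pixels"],cv2.COLOR_RGB2HSV); m=cv2.inRange(hsv,(5,150,120),(20,255,255))
M=np.zeros_like(m); M[220:262,200:285]=m[220:262,200:285]
n,l,sta,ce=cv2.connectedComponentsWithStats(M); k=1+np.argmax(sta[1:,4]); v,u=np.nonzero(l==k)
Q=np.array([ray(t,b,c,35)[:2] for b,c in zip(u,v)]); L=(Q-O)@A.T; print("bar shear y",np.percentile(L[:,1],[0.5,50,99.5]).round(1))
for y in (60,90,120,150,180): q=L[abs(L[:,1]-y)<8]; print(y,q[:,0].min().round(1),q[:,0].max().round(1),q[:,0].mean().round(1))
im=cv2.cvtColor(t["pixels"],cv2.COLOR_RGB2BGR)
x=cv2.resize(im[200:290,160:310],(600,360),interpolation=cv2.INTER_CUBIC); y=cv2.resize(a[190:310,250:370],(360,360),interpolation=cv2.INTER_CUBIC)
cv2.imwrite("pics/m3.png",cv2.resize(np.hstack([x,y]),(800,300)))
E
```

```text
[537.22390464 234.25234878  88.13273675] [-0.04829731 -0.24823258 -1.54470906] 75.05108887488768
tip pred [499.82008191  94.15983651  88.33779934] shear [-10.96456858 211.00513328]
bar shear y [ 47.6 120.8 193.3]
60 -21.6 0.8 -10.5
90 -21.4 1.1 -10.1
120 -21.1 0.7 -10.1
150 -21.5 1.1 -10.3
180 -21.2 1.4 -10.2
```

View pics/m3.png

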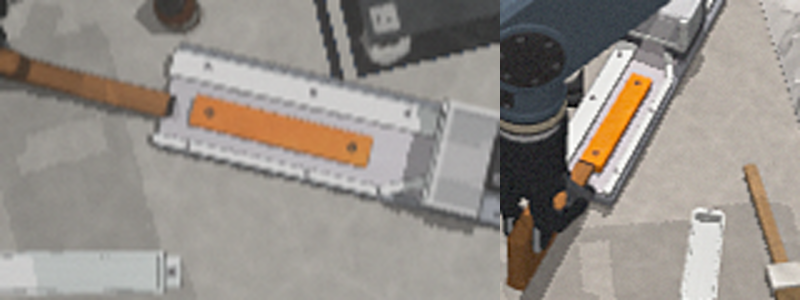

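Viewed: the tip is just behind the bar's rear end (crop 172,104 against 190,108), in line with it. I lower the stick and approach.

Request:
move_arm:
  targets: [0,0,-9,0,0,0,1,0,0,-8,0,0,0,1,0,0,0,0,0,0,1,0,0,0,0,0,0,1,0,0,0,0,0,0,1]

```text
time: 5.6
tcp_pos: [538.6, 234.5, 72.5]
tool_rot: [[0.258, 0.966, 0.001], [0.966, -0.258, 0.0], [0.0, 0.001, -1.0]]
contact_force: [0.5, -0.2, -2.1]
finger_gap: 19.3
gripper_force: 60.9
```

Request:
move_arm:
  targets: [-1.3,-4.8,0,0,0,0,1,-1.3,-4.8,0,0,0,0,1,-1,-3.9,0,0,0,0,1,-1,-3.9,0,0,0,0,1,-1,-3.9,0,0,0,0,1]

```text
time: 6.1
tcp_pos: [532.8, 212.7, 72.5]
tool_rot: [[0.259, 0.966, 0.0], [0.966, -0.259, 0.0], [0.0, 0.0, -1.0]]
contact_force: [-0.6, 0.5, -1.4]
finger_gap: 19.3
gripper_force: 60.9
```

Request:
move_arm:
  targets: [-1.3,-4.8,-0.8,0,0,0,1,-1.3,-4.8,-0.7,0,0,0,1,-1.3,-4.8,0,0,0,0,1,-1.3,-4.8,0,0,0,0,1,-0.8,-5,0,0,0,0,1]

```text
time: 6.6
tcp_pos: [526.6, 188.5, 70.8]
tool_rot: [[0.258, 0.966, -0.0], [0.966, -0.258, -0.0], [-0.0, -0.0, -1.0]]
contact_force: [0.1, 0.3, -2.1]
finger_gap: 19.2
gripper_force: 60.9
```

Request:
move_arm:
  targets: [-0.3,-5,0,0,0,0,1,-0.3,-5,0,0,0,0,1,-0.3,-5,0,0,0,0,1,-0.3,-5,0,0,0,0,1,-0.3,-5,0,0,0,0,1]

```text
time: 7.1
tcp_pos: [525.3, 163.5, 70.8]
tool_rot: [[0.258, 0.966, 0.0], [0.966, -0.258, 0.0], [0.0, 0.0, -1.0]]
contact_force: [0.1, 0.9, -1.6]
finger_gap: 19.3
gripper_force: 60.9
```

```bash
cat > look.py <<'E'
from h import *
import sys
t=cap("top")
st=arm.read_state(); p=st["tcp_pos"]; R=st["tool_rot"]; f=st["contact_force"]
O=np.array([455.8,-112.5]); A=np.array([[.9659,-.2588],[.2588,.9659]])
tip=p-145*R[:,0]; print("tcp",p.round(2),"tip shear",(A@(tip[:2]-O)).round(2),"f shear",(A@f[:2]).round(2),f[2].round(2),"t",st["time"])
hsv=cv2.cvtColor(t["pixels"],cv2.COLOR_RGB2HSV); m=cv2.inRange(hsv,(5,150,100),(20,255,255))
M=np.zeros_like(m); M[220:285,200:370]=m[220:285,200:370]
v,u=np.nonzero(M)
Q=np.array([ray(t,b,c,35)[:2] for b,c in zip(u,v)]); L=(Q-O)@A.T; L=L[abs(L[:,0]+5)<30]; print("bar y",np.percentile(L[:,1],[0.5,50,99.5]).round(1))
for y in range(-200,200,20):
    q=L[abs(L[:,1]-y)<8]
    if len(q)>8: print(y,len(q),q[:,0].min().round(1),q[:,0].max().round(1),q[:,0].mean().round(1))
if len(sys.argv)>1:
    im=cv2.cvtColor(t["pixels"],cv2.COLOR_RGB2BGR)
    cv2.imwrite("pics/"+sys.argv[1],cv2.resize(im[205:295,190:390],(800,360),interpolation=cv2.INTER_CUBIC))
E
python3 look.py
```

```text
tcp [525.18 162.84  70.79] tip shear [ -4.19 138.91] f shear [-0.42 -0.7 ] -0.67 t 7.15
bar y [ -1.3  69.1 137.6]
0 19 -14.3 6.8 -4.4
20 49 -14.8 7.7 -3.7
40 49 -15.3 7.3 -3.8
60 50 -15.1 7.5 -3.7
80 51 -15.5 7.0 -4.1
100 50 -15.4 7.2 -4.0
120 42 -15.2 7.4 -4.1
140 19 -14.3 6.1 -3.9
```

Request:
move_arm:
  targets: [-0.9,-4.9,0,0,0,0,1,-0.9,-4.9,0,0,0,0,1,-0.9,-4.9,0,0,0,0,1,-0.9,-4.9,0,0,0,0,1,-0.9,-4.9,0,0,0,0,1]

```text
time: 7.65
tcp_pos: [520.7, 139.0, 70.8]
tool_rot: [[0.258, 0.966, -0.0], [0.966, -0.258, -0.0], [-0.0, -0.0, -1.0]]
contact_force: [-0.0, -0.5, -0.1]
finger_gap: 19.1
gripper_force: 60.9
```

Request:
move_arm:
  targets: [-1.3,-4.8,0,0,0,0,1,-1.3,-4.8,0,0,0,0,1,-1.3,-4.8,0,0,0,0,1,-1.3,-4.8,0,0,0,0,1,-1.3,-4.8,0,0,0,0,1]

```text
time: 8.15
tcp_pos: [514.2, 115.0, 70.8]
tool_rot: [[0.258, 0.966, -0.0], [0.966, -0.258, -0.0], [-0.0, -0.0, -1.0]]
contact_force: [-0.1, 0.2, -0.7]
finger_gap: 19.3
gripper_force: 60.9
```

```bash
python3 look.py
```

```text
tcp [513.86 114.45  70.78] tip shear [-2.61 89.24] f shear [ 0.49 -0.36] -0.34 t 8.2
bar y [-1.7 43.9 88.3]
0 23 -11.6 6.8 -2.7
20 50 -13.5 9.0 -2.5
40 50 -13.9 9.2 -2.6
60 50 -13.1 9.4 -1.8
80 48 -13.6 9.0 -2.2
```

Request:
move_arm:
  targets: [-1.1,-4.9,0,0,0,0,1,-1.1,-4.9,0,0,0,0,1,-1.1,-4.9,0,0,0,0,1,-1.1,-4.9,0,0,0,0,1,-1.1,-4.9,0,0,0,0,1]

```text
time: 8.7
tcp_pos: [508.7, 90.5, 70.8]
tool_rot: [[0.258, 0.966, 0.0], [0.966, -0.258, -0.0], [-0.0, 0.0, -1.0]]
contact_force: [-0.0, -0.1, -2.2]
finger_gap: 19.4
gripper_force: 60.9
```

Request:
move_arm:
  targets: [-1.2,-4.8,0,0,0,0,1,-1.2,-4.8,0,0,0,0,1,-1.3,-4.8,0,0,0,0,1,-1.3,-4.8,0,0,0,0,1,-0.8,-2.9,0,0,0,0,1]

```text
time: 9.2
tcp_pos: [502.9, 68.3, 70.8]
tool_rot: [[0.259, 0.966, -0.0], [0.966, -0.259, -0.0], [-0.0, -0.0, -1.0]]
contact_force: [0.6, 0.2, -0.9]
finger_gap: 19.2
gripper_force: 60.9
```

```bash
python3 look.py m4.png
```

```text
tcp [502.74  68.11  70.8 ] tip shear [-1.37 41.6 ] f shear [0.13 0.04] -1.22 t 9.25
bar y [-2.3 19.5 40.5]
0 28 -11.6 9.4 -0.7
20 46 -12.8 10.3 -1.3
40 28 -12.0 10.4 -0.5
```

View pics/m4.png

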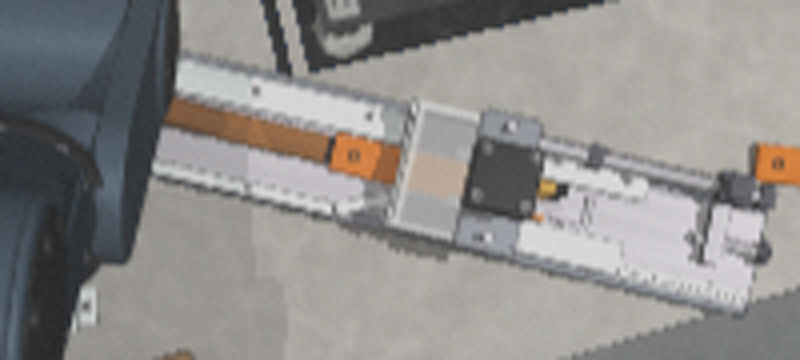

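Viewed: the bar is in the guard with its front just appearing at (538,217), the hold-down is near (588,210), and the stop screw tip is near (695,245). I continue onto the leaf.

Request:
move_arm:
  targets: [-0.8,-2.9,0,0,0,0,1,-0.8,-2.9,0,0,0,0,1,-0.8,-2.9,0,0,0,0,1,-0.8,-2.9,0,0,0,0,1,-0.8,-2.9,0,0,0,0,1]

```text
time: 9.75
tcp_pos: [498.9, 54.1, 70.8]
tool_rot: [[0.258, 0.966, -0.0], [0.966, -0.258, -0.0], [-0.0, -0.0, -1.0]]
contact_force: [0.7, -0.6, -2.4]
finger_gap: 19.0
gripper_force: 60.9
```

Request:
move_arm:
  targets: [-0.8,-2.9,0,0,0,0,1,-0.8,-2.9,0,0,0,0,1,-0.8,-2.9,0,0,0,0,1,-0.8,-2.9,0,0,0,0,1,-0.8,-2.9,0,0,0,0,1]

```text
time: 10.25
tcp_pos: [496.4, 41.3, 71.4]
tool_rot: [[0.261, 0.965, 0.004], [0.965, -0.261, 0.003], [0.004, 0.003, -1.0]]
contact_force: [3.3, 9.0, 2.3]
finger_gap: 19.4
gripper_force: 61.4
```

```bash
python3 look.py; python3 - <<'E'
from h import *
c=cap("top"); O=np.array([455.8,-112.5]); A=np.array([[.9659,-.2588],[.2588,.9659]])
for u,v in((364,266),(366.5,264)):
    for z in(28,38): print(u,v,z,(A@(ray(c,u,v,z)[:2]-O)).round(1))
E
```

```text
tcp [495.94  40.5   71.3 ] tip shear [-0.93 13.17] f shear [-0.08  1.95] -0.18 t 10.3
bar y [-2.5  6.5 13.3]
0 23 -11.0 10.1 -0.4
364 266 28 [  -5.5 -214.8]
364 266 38 [  -6.1 -213.3]
366.5 264 28 [   1.4 -220.3]
366.5 264 38 [   0.8 -218.7]
```

Request:
move_arm:
  targets: [-0.8,-2.9,0,0,0,0,1,-0.8,-2.9,0,0,0,0,1,-0.8,-2.9,0,0,0,0,1,-0.8,-2.9,0,0,0,0,1,-0.8,-2.9,0,0,0,0,1]

```text
time: 10.85
tcp_pos: [491.6, 26.0, 71.1]
tool_rot: [[0.259, 0.966, 0.002], [0.966, -0.259, 0.001], [0.002, 0.001, -1.0]]
contact_force: [1.0, 6.9, 1.3]
finger_gap: 19.5
gripper_force: 61.1
```

Request:
move_arm:
  targets: [-0.8,-2.9,0,0,0,0,1,-0.8,-2.9,0,0,0,0,1,-0.8,-2.9,0,0,0,0,1,-0.8,-2.9,0,0,0,0,1,-0.8,-2.9,0,0,0,0,1]

```text
time: 11.35
tcp_pos: [487.5, 11.5, 71.1]
tool_rot: [[0.259, 0.966, 0.001], [0.966, -0.259, 0.001], [0.002, 0.001, -1.0]]
contact_force: [2.2, 7.3, 0.5]
finger_gap: 19.3
gripper_force: 61.1
```

```bash
python3 look.py m5.png
```

```text
tcp [487.34  11.05  71.05] tip shear [ -1.53 -17.5 ] f shear [0.62 4.61] -0.12 t 11.4
bar y [-165.3 -153.2 -140.7]
-160 39 -11.9 9.9 -0.8
-140 23 -12.4 8.6 -1.8
```

View pics/m5.png

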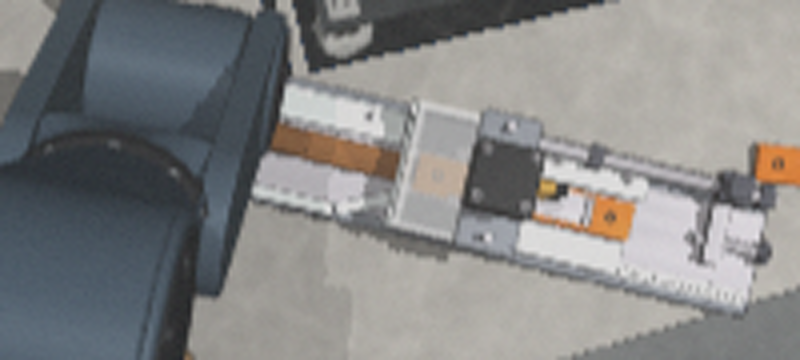

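Viewed: the bar's front is at (633,218) and the screw tip is at about (690,245), so about 40 mm remain. Drag is about 7.5 N.

Request:
move_arm:
  targets: [-0.8,-2.9,0,0,0,0,1,-0.8,-2.9,0,0,0,0,1,-0.8,-2.9,0,0,0,0,1,-0.8,-2.9,0,0,0,0,1,-0.8,-2.9,0,0,0,0,1]

```text
time: 11.9
tcp_pos: [483.3, -3.0, 71.1]
tool_rot: [[0.259, 0.966, 0.001], [0.966, -0.259, 0.001], [0.001, 0.001, -1.0]]
contact_force: [1.5, 6.4, 1.5]
finger_gap: 19.3
gripper_force: 61.1
```

Request:
move_arm:
  targets: [-0.5,-1.9,0,0,0,0,1,-0.5,-1.9,0,0,0,0,1,-0.5,-1.9,0,0,0,0,1,-0.5,-1.9,0,0,0,0,1,-0.5,-1.9,0,0,0,0,1]

```text
time: 12.4
tcp_pos: [480.7, -12.5, 71.0]
tool_rot: [[0.259, 0.966, 0.001], [0.966, -0.259, 0.001], [0.001, 0.0, -1.0]]
contact_force: [2.4, 6.4, 0.6]
finger_gap: 19.3
gripper_force: 61.1
```

```bash
python3 look.py m6.png
```

```text
tcp [480.6  -12.74  70.99] tip shear [ -1.86 -42.21] f shear [0.05 5.37] 0.66 t 12.45
bar y [-190.5 -164.6 -111.7]
-180 48 -13.4 9.6 -1.9
-160 52 -13.2 9.9 -1.6
-140 23 -12.4 8.6 -1.8
```

View pics/m6.png

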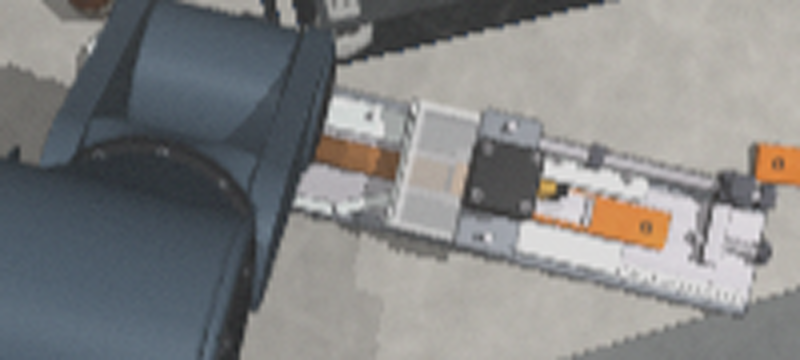

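Viewed: the bar's front is at u≈670 and the screw tip at u≈688, about 13 mm to go. I go slower.

Request:
move_arm:
  targets: [-0.3,-1,0,0,0,0,1,-0.3,-1,0,0,0,0,1,-0.3,-1,0,0,0,0,1,-0.3,-1,0,0,0,0,1,-0.2,-1,0,0,0,0,1]

```text
time: 12.95
tcp_pos: [479.3, -17.4, 71.0]
tool_rot: [[0.259, 0.966, 0.001], [0.966, -0.259, 0.001], [0.001, 0.0, -1.0]]
contact_force: [1.1, 6.4, 1.5]
finger_gap: 19.1
gripper_force: 61.1
```

Request:
move_arm:
  targets: [-0.2,-0.5,0,0,0,0,1,-0.1,-0.5,0,0,0,0,1,-0.1,-0.5,0,0,0,0,1,-0.1,-0.5,0,0,0,0,1,-0.1,-0.5,0,0,0,0,1]

```text
time: 13.45
tcp_pos: [478.6, -19.9, 71.0]
tool_rot: [[0.259, 0.966, 0.0], [0.966, -0.259, 0.001], [0.001, 0.0, -1.0]]
contact_force: [1.6, 6.6, 1.5]
finger_gap: 19.0
gripper_force: 61.1
```

Request:
move_arm:
  targets: [-0.1,-0.4,0,0,0,0,1,-0.1,-0.4,0,0,0,0,1,-0.1,-0.4,0,0,0,0,1,-0.1,-0.4,0,0,0,0,1,-0.1,-0.4,0,0,0,0,1]

```text
time: 13.95
tcp_pos: [478.1, -21.9, 71.0]
tool_rot: [[0.259, 0.966, 0.0], [0.966, -0.259, 0.001], [0.001, 0.0, -1.0]]
contact_force: [0.4, 6.4, 1.9]
finger_gap: 19.2
gripper_force: 61.1
```

```bash
python3 look.py
```

```text
tcp [478.09 -21.95  70.99] tip shear [ -1.91 -51.77] f shear [-0.61  6.42] 0.33 t 14.0
bar y [-200.3 -169.6 -123.4]
-200 29 -13.6 9.4 -2.4
-180 48 -13.4 9.6 -2.0
-160 52 -13.2 9.9 -1.6
-140 24 -13.6 8.6 -2.3
```

Request:
move_arm:
  targets: [-0.1,-0.4,0,0,0,0,1,-0.1,-0.4,0,0,0,0,1,-0.1,-0.4,0,0,0,0,1,-0.1,-0.4,0,0,0,0,1,-0.1,-0.4,0,0,0,0,1]

```text
time: 14.5
tcp_pos: [477.6, -23.9, 71.0]
tool_rot: [[0.259, 0.966, 0.0], [0.966, -0.259, 0.001], [0.001, 0.0, -1.0]]
contact_force: [1.3, 6.6, 1.5]
finger_gap: 19.3
gripper_force: 61.1
```

Request:
move_arm:
  targets: [-0.1,-0.4,0,0,0,0,1,-0.1,-0.4,0,0,0,0,1,-0.1,-0.4,0,0,0,0,1,-0.1,-0.4,0,0,0,0,1,-0.1,-0.4,0,0,0,0,1]

```text
time: 15.0
tcp_pos: [477.0, -25.9, 71.0]
tool_rot: [[0.259, 0.966, 0.0], [0.966, -0.259, 0.001], [0.001, 0.0, -1.0]]
contact_force: [2.2, 6.8, 0.7]
finger_gap: 19.2
gripper_force: 61.1
```

Request:
move_arm:
  targets: [-0.1,-0.4,0,0,0,0,1,-0.1,-0.4,0,0,0,0,1,-0.1,-0.4,0,0,0,0,1,-0.1,-0.4,0,0,0,0,1,-0.1,-0.4,0,0,0,0,1]

```text
time: 15.5
tcp_pos: [476.5, -27.9, 71.0]
tool_rot: [[0.259, 0.966, 0.0], [0.966, -0.259, 0.001], [0.001, 0.0, -1.0]]
contact_force: [1.0, 6.5, 1.6]
finger_gap: 19.6
gripper_force: 61.1
```

```bash
python3 look.py m7.png
```

```text
tcp [476.5  -27.92  70.99] tip shear [ -1.91 -57.94] f shear [-0.21  6.34] 1.66 t 15.55
bar y [-206.4 -172.7 -124.3]
-200 46 -13.6 9.4 -2.1
-180 52 -13.4 9.6 -2.0
-160 52 -13.2 9.9 -1.6
-140 24 -13.6 8.6 -2.3
```

View pics/m7.png

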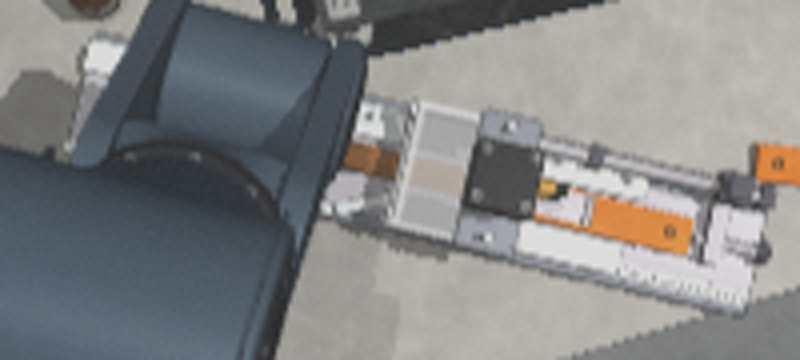

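Viewed: the bar's front is at u≈693 and the stop plate at u≈703, so contact is within a few millimetres. I keep the small steps.

Request:
move_arm:
  targets: [-0.1,-0.4,0,0,0,0,1,-0.1,-0.4,0,0,0,0,1,-0.1,-0.4,0,0,0,0,1,-0.1,-0.4,0,0,0,0,1,-0.1,-0.4,0,0,0,0,1]

```text
time: 16.05
tcp_pos: [476.0, -29.8, 71.0]
tool_rot: [[0.259, 0.966, 0.0], [0.966, -0.259, 0.001], [0.001, -0.0, -1.0]]
contact_force: [1.2, 5.7, 0.9]
finger_gap: 19.6
gripper_force: 61.1
```

Request:
move_arm:
  targets: [-0.1,-0.4,0,0,0,0,1,-0.1,-0.4,0,0,0,0,1,-0.1,-0.4,0,0,0,0,1,-0.1,-0.4,0,0,0,0,1,-0.1,-0.4,0,0,0,0,1]

```text
time: 16.55
tcp_pos: [476.1, -30.3, 71.4]
tool_rot: [[0.261, 0.965, 0.002], [0.965, -0.261, 0.003], [0.004, 0.001, -1.0]]
contact_force: [4.5, 17.1, 4.9]
finger_gap: 19.5
gripper_force: 61.6
```

```bash
python3 look.py; python3 - <<'E'
from h import *
a=dict(np.load("top0.npz"))["pixels"].astype(int); b=cap("top")["pixels"].astype(int)
d=abs(a-b).sum(2)[240:285,362:392]; print("stop diff",d.max(),(d>90).sum())
d=abs(a-b).sum(2); print(np.argwhere(d[235:285,362:400]>90)[:20]+[235,362])
E
```

```text
tcp [476.06 -30.29  71.39] tip shear [ -1.98 -60.35] f shear [-0.32 15.43] 4.08 t 16.6
bar y [-209.  -173.4 -124.5]
-200 45 -13.6 9.4 -2.1
-180 52 -13.4 9.6 -2.0
-160 52 -13.2 9.9 -1.6
-140 25 -13.8 8.6 -2.7
stop diff 201 14
[[260 362]
 [260 363]
 [261 362]
 [261 363]
 [262 362]
 [262 363]
 [263 362]
 [263 363]
 [264 362]
 [264 363]
 [265 362]
 [266 362]
 [267 362]
 [268 362]]
```

Contact: the force rose from 6.5 to about 17 N, the stick advanced only 0.5 mm, and the stop pixels haven't changed. I draw the stick straight back.

Request:
move_arm:
  targets: [0.3,1,0,0,0,0,1,0.5,2,0,0,0,0,1,1.3,4.8,0,0,0,0,1,2.6,9.7,0,0,0,0,1,3.9,14.5,0,0,0,0,1]

```text
time: 17.15
tcp_pos: [484.1, -0.7, 70.7]
tool_rot: [[0.259, 0.966, -0.0], [0.966, -0.259, -0.0], [-0.0, -0.0, -1.0]]
contact_force: [0.8, -0.3, -1.6]
finger_gap: 19.2
gripper_force: 61.0
```

Request:
move_arm:
  targets: [5.2,19.3,0,0,0,0,1,5.2,19.3,0,0,0,0,1,5.2,19.3,0,0,0,0,1,5.2,19.3,0,0,0,0,1,5.2,19.3,0,0,0,0,1]

```text
time: 17.65
tcp_pos: [510.1, 96.9, 70.6]
tool_rot: [[0.258, 0.966, -0.0], [0.966, -0.258, -0.0], [-0.0, -0.0, -1.0]]
contact_force: [-0.1, 0.2, -1.2]
finger_gap: 19.6
gripper_force: 61.0
```

```bash
python3 look.py
```

```text
tcp [511.14  99.27  70.81] tip shear [-1.05 73.87] f shear [1.22 2.06] -0.71 t 17.7
bar y [-208.8 -173.4 -124.9]
-200 45 -13.6 9.4 -2.1
-180 52 -13.4 9.6 -2.0
-160 52 -13.2 9.9 -1.6
-140 25 -13.8 8.6 -2.7
```

Request:
move_arm:
  targets: [4,15,15,0,0,0,1,4,15,20,0,0,0,1,0,20,15,0,0,0,1,-20,20,0,0,0,2,1,-30,20,0,0,0,3,1]

```text
time: 18.2
tcp_pos: [470.0, 186.7, 121.5]
tool_rot: [[0.172, 0.985, 0.005], [0.985, -0.172, 0.001], [0.001, 0.005, -1.0]]
contact_force: [-0.6, 0.4, -1.6]
finger_gap: 19.4
gripper_force: 61.0
```

Request:
move_arm:
  targets: [-35,25,0,0,0,3,1,-30,25,0,0,0,3,1,-25,17,0,0,0,2.3,1,-9,6,0,0,0,0,1,0,0,0,0,0,0,1]

```text
time: 18.7
tcp_pos: [367.8, 259.3, 120.8]
tool_rot: [[0.027, 1.0, -0.001], [1.0, -0.027, -0.001], [-0.001, -0.001, -1.0]]
contact_force: [-0.1, 0.1, -1.7]
finger_gap: 19.3
gripper_force: 60.9
```

```bash
cat > look2.py <<'E'
from h import *
t=cap("top"); st=arm.read_state(); p=st["tcp_pos"]; R=st["tool_rot"]; f=st["contact_force"]
print(p.round(2),np.degrees(np.arctan2(R[1,0],R[0,0])).round(2),f.round(2),st["time"])
C=cloud(t); z=C[...,2]
m=(z>p[2]-60)&(z<p[2]-12)&(abs(C[...,0]-368)<22)&(C[...,1]>80)&(C[...,1]<215); Q=C[m]
for y in range(130,200,15):
    q=Q[abs(Q[:,1]-y)<7]; print(y,len(q),"x",q[:,0].mean().round(1),"z",np.median(q[:,2]).round(1)) if len(q) else 0
if len(Q): print("ymin",np.percentile(Q[:,1],[0,1,3]).round(1))
E
python3 look2.py
```

```text
[369.56 259.06 120.9 ] 88.39 [ 1.57 -0.52 -1.11] 18.75
130 45 x 365.5 z 88.0
145 39 x 365.9 z 87.7
160 42 x 366.0 z 87.5
175 44 x 366.7 z 86.2
190 48 x 367.0 z 89.0
ymin [113.5 113.9 116.1]
```

Request:
move_arm:
  targets: [0.6,3.3,-15,0,0,0,1,0,0,-20,0,0,0,1,0,0,-15,0,0,0,1,0,0,0,0,0,0,1,0,0,0,0,0,0,1]

```text
time: 19.25
tcp_pos: [371.2, 261.7, 70.7]
tool_rot: [[0.031, 1.0, 0.001], [1.0, -0.031, 0.0], [0.0, 0.001, -1.0]]
contact_force: [-0.5, -0.8, -1.1]
finger_gap: 19.0
gripper_force: 60.9
```

```bash
python3 look2.py
```

```text
[371.12 261.85  71.09] 88.25 [ 0.07  0.35 -0.33] 19.3
130 45 x 368.9 z 37.4
145 49 x 366.4 z 36.6
160 51 x 367.2 z 37.1
175 49 x 368.3 z 35.9
190 50 x 369.8 z 37.0
ymin [105.5 107.6 108.4]
```

Request:
move_arm:
  targets: [-0.5,0.5,-6,0,0,0,1,0,0,-6,0,0,0,1,0,0,-4,0,0,0,1,0,0,-3,0,0,0,1,0,0,0,0,0,0,1]

```text
time: 19.8
tcp_pos: [368.9, 262.5, 51.4]
tool_rot: [[0.029, 1.0, -0.001], [1.0, -0.029, -0.0], [-0.0, -0.001, -1.0]]
contact_force: [0.1, 0.3, -0.2]
finger_gap: 19.0
gripper_force: 60.9
```

Request:
move_arm:
  targets: [0,0,-1,0,0,0,1,0,0,-0.7,0,0,0,1,0,0,0,0,0,0,1]

```text
time: 20.1
tcp_pos: [369.2, 262.6, 50.1]
tool_rot: [[0.029, 1.0, 0.0], [1.0, -0.029, 0.0], [0.0, 0.0, -1.0]]
contact_force: [-0.1, -0.5, -0.5]
finger_gap: 19.6
gripper_force: 60.9
```

Request:
move_arm:
  targets: [0.3,0,-0.4,0,0,0,1,0,0,-0.3,0,0,0,1,0,0,0,0,0,0,1]

```text
time: 20.4
tcp_pos: [369.4, 262.6, 49.9]
tool_rot: [[0.029, 1.0, 0.0], [1.0, -0.029, 0.0], [0.0, 0.0, -1.0]]
contact_force: [-1.0, 0.7, 4.9]
finger_gap: 19.5
gripper_force: 61.9
```

The stick is on the cradle floor (+5 N). I open and lift.

Request:
move_arm:
  targets: [0,0,0,0,0,0,0.6,0,0,0,0,0,0,0.3,0,0,0,0,0,0,0,0,0,0,0,0,0,0,0,0,0,0,0,0,0]

```text
time: 20.9
tcp_pos: [369.5, 262.6, 49.3]
tool_rot: [[0.029, 1.0, -0.0], [1.0, -0.029, -0.0], [-0.0, -0.0, -1.0]]
contact_force: [0.0, -0.4, -0.0]
finger_gap: 85.6
gripper_force: 0.0
```

Request:
move_arm:
  targets: [0,0,10,0,0,0,0,0,0,30,0,0,0,0,0,0,40,0,0,0,0,0,0,45,0,0,0,0,0,0,45,0,0,0,0]

```text
time: 21.4
tcp_pos: [368.8, 262.3, 221.6]
tool_rot: [[0.029, 1.0, -0.0], [1.0, -0.029, -0.0], [-0.0, -0.0, -1.0]]
contact_force: [1.0, 0.6, -0.6]
finger_gap: 85.2
gripper_force: 0.0
```

Request:
move_arm:
  targets: [5,45,0,0,0,0,0,5,45,0,0,0,0,0,0,0,0,0,0,0,0,0,0,0,0,0,0,0]

```text
time: 21.8
tcp_pos: [378.8, 352.9, 219.7]
tool_rot: [[0.027, 1.0, -0.0], [1.0, -0.027, -0.0], [-0.0, -0.0, -1.0]]
contact_force: [0.4, -1.0, -0.5]
finger_gap: 85.3
gripper_force: 0.0
```

```bash
python3 look.py; python3 - <<'E'
from h import *
t=cap("top"); s=cap("side"); t0=dict(np.load("top0.npz")); s0=dict(np.load("side0.npz"))
for nm,c,roi in(("t0",t0,0),("t",t,0),("s0",s0,1),("s",s,1)):
    hsv=cv2.cvtColor(c["pixels"],cv2.COLOR_RGB2HSV); m=cv2.inRange(hsv,(5,70,40),(20,200,255)); M=np.zeros_like(m)
    u0,u1,v0,v1=((130,215,270,295),(315,345,270,345))[roi]; M[v0:v1,u0:u1]=m[v0:v1,u0:u1]
    n,l,st,ce=cv2.connectedComponentsWithStats(M); k=1+np.argmax(st[1:,4]); P=cloud(c)[l==k]
    print(nm,st[k],ce[k].round(1),"z med lo/hi",np.median(P[P[:,2]<40][:,2]).round(1),np.median(P[P[:,2]>55][:,2]).round(1))
d=abs(t0["pixels"].astype(int)-t["pixels"]).sum(2)
for nm,(a,b,e,f) in dict(stop=(364,392,240,285),bottle=(200,225,192,212),calliper=(200,226,115,190),short=(375,430,238,258)).items(): print(nm,(d[e:f,a:b]>90).sum())
E
```

```text
tcp [378.46 352.02 219.35] tip shear [-161.34  287.61] f shear [ 0.31 -0.5 ] 0.71 t 21.85
bar y [-208.8 -173.7 -135.5]
-200 45 -13.6 9.4 -2.1
-180 52 -13.4 9.6 -2.0
-160 52 -13.2 9.9 -1.6
-140 24 -13.6 8.6 -2.3
t0 [136 278  68   7 465] [169.8 281. ] z med lo/hi 18.6 76.3
t [136 278  68   7 466] [169.7 281. ] z med lo/hi 18.6 76.6
s0 [321 278  15  57 412] [328.5 305.5] z med lo/hi 16.1 75.7
s [321 281  15  54 402] [328.  307.8] z med lo/hi 16.4 75.6
stop 0
bottle 0
calliper 0
short 0
```

The stick is flat in its cradle, the bar is at the stop, and the stop and the other things are unchanged. I hand in.

```bash
python3 -c "
from workcell import arm
print(arm.job_done())"
```

```text
the job is handed in; nothing more can be done
None
```

Job handed in at about 22 s: the bar is pressed against the stop screw with about 9–11 N by my estimate, the stop did not shift, the push stick lies flat in its cradle, and the other things on the bench are undisturbed.

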